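# Clamp the glued braai-grid handle in the screw press

## Task

The braai grid's oak handle has just been glued up: slide it along the bed of the screw press until its end rests gently against the stop under the press. Then wind the crank clockwise until the press's foot just meets the handle, give it half a turn more, no further, and let go. Leave the other things on the shelf where they are.

Things in the scene. Friction and masses are not known exactly. Their poses are not given: they have to be found in the camera images.
- stop_face (a point): Middle of the face of the steel stop (44 mm wide, 22 high) on the bed of the grey screw press, 13 mm above the bed top. The point turns with the press: its +x runs along the bed from the open end towards the stop (the way the handle slides), z up. Two steel side fences, 12 mm high, leave a 40 mm wide channel along x from -100 to -10 mm of this point.
- press_axis (a point): Point on the bed's top, 30 mm above the shelf, straight below the crank, ram and foot, whose common vertical axis passes through it; 60 mm in front of the stop. Same axes as stop_face. The bed runs from x = -200 to +110 mm, 100 mm wide; a 60 mm wide column stands at x = +77 to +107 and bears an overhead arm, 50 mm wide, reaching to x = -23, 155 to 185 mm above the shelf. Bolted down.
- handle: Oak grid handle, a bar 180 long (x) x 36 wide (y) x 26 mm high with a steel tang sandwiched flat in it, about 0.3 kg. Origin at the centre of its underside; its +x end faces the stop. It starts lying on the bed with its far end already between the fences, 50 to 80 mm short of the stop.
- handle_far_end (a point): Centre of the handle's end face that must meet the stop, at half its height (13 mm above its underside).
- handle_near_end (a point): Centre of the handle's other end face, 180 mm from the far one, at half its height; free to be pushed.
- crank (a joint): Crank angle, rad, growing clockwise seen from above; that winds the ram down, 16 mm a turn (range 0 to 26). About 0.34 N m of friction holds it wherever it is left. When the foot meets the handle the torque steps up by about 0.2 N m (foot spring, preloaded to 80 N), then rises about 0.06 N m more over the next half turn (3 N/mm); it still stays where it is left.
- crank_knob (a point): Grip point on the axis of the crank's upright wooden knob, 55 mm from the crank's axis, always 232 mm above the shelf. The knob is 22 mm in diameter, from 27 mm below to 19 mm above this point, and spins freely on its pin, so the hand need not turn with it. The flat crank arm's top lies 28 mm below this point, the hub's top (radius 16 mm) 23 mm below it.
- ram: Steel ram, 24 mm in diameter, origin at the centre of its own lower end. Below it hang a locknut and a sprung round foot, 36 mm in diameter. The foot's underside stands 26 to 38 mm below this origin, as the locknut happens to be set (not measured); the foot can spring up 15 mm. At the start the foot is 6 to 29 mm above the handle's top.
- jug: Yellow ceramic sauce jug, 92 mm in diameter, 105 mm high, with a side handle; origin under its centre. To be left alone.
- brush: Basting brush lying on the shelf. To be left alone.
- foil_tray: Aluminium tray 160 x 110 x 35 mm; origin under its centre. To be left alone.
- flip_box: Green plastic box with a flip-top lid, shut, 126 x 96 x 72 mm; origin under its centre. To be left alone.
Not all that is in view belongs to the job. Leave any blue or orange look-alike of the handle alone.

How it is judged:
On the way, in this order (a step that is already met when the one before it is completed fails the run):
1. the handle's end rests against the stop, before the foot has come down on it (x of handle_far_end in the frame of stop_face above -0.004 m and contact force between ram and handle below 1 N), for 0.2 s.
2. the foot bears on the seated handle (x of handle_far_end in the frame of stop_face above -0.004 m and contact force between ram and handle above 40 N), for 0.1 s.
At the end, for the whole second after the job is handed in: The handle lies flat with its end within 4 mm of the stop, at rest, and the foot presses on it with 98 to 110 N, which is half a turn past contact (104 N) give or take an eighth of a turn; the robot has let go (x of handle_far_end in the frame of stop_face above -0.004 m and contact force between ram and handle between 98 and 110 N and angle between handle's own z axis and vertical below 0.05 rad and linear speed of handle below 0.01 m/s); the robot touches nothing.
It fails at once if the handle is rammed or gripped hard: more than 30 N between the fingers and the handle (contact force between the fingers and handle above 30 N).
It fails at once if the press is overtightened: more than 116 N of foot force, that is three quarters of a turn past contact (contact force between ram and handle above 116 N).
It fails at once if a bystander is moved by more than 30 mm (distance of any of jug, brush, foil_tray, flip_box from where it was at the start of the episode above 0.03 m).
It also fails if it takes over 72 s, if anything falls off the work surface, if the arm or the gripper's body presses on something with over 40 N, if the wrist force passes 120 N, or if a joint passes its speed limit or range.

## Robot

A 7-joint arm with a two-finger parallel gripper is mounted at the origin on the work surface. World frame = base frame: x ahead of the robot, y to its left, z up, the work surface at z = 0. Lengths are in m, angles in rad, forces in N, time in s.
With the tool pointing down it reaches from about 0.425 to 0.875 m from the base axis. Payload 4.7 kg.
Tool frame: the origin (TCP) lies at the very end of the fingers, on their centre line; the grasp point (between the pads) lies 19 mm behind it; z points along the fingers, y is the line along which they close (so a half turn about z gives the same grasp; the last joint's range is limited). The gripper opens to 87 mm and grips with 3 to 60 N. Pads are 19 mm wide; open, the fingers measure 117 mm over their backs; the gripper's body (75 mm by 190 mm) begins 51 mm behind the grasp point.
Start: joints at [-1.106, 0.321, -0.07, 1.45, 0.023, 1.371, -0.057], TCP at [0.283, 0.585, 0.223] pointing down, gripper open.
Joint ranges: [-2.86, 2.86], [-0.3, 2.09], [-1.38, 1.24], [0.06, 2.45], [-1.56, 4.7], [0.09, 2.05], [-2.69, 2.69]. Speed limits (rad/s): [2.57, 2.57, 3.14, 3.14, 3.14, 3.14, 3.14].

## Interface

Orientations are given as a rotation vector (axis times angle).
In Python, from bench import ctrl, imaging, ticket gives the robot as it stands.
- The arm moves only by the tool jog_arm, never from a script. Its argument "rows" is text: rows parted by semicolons, each of 7 numbers parted by spaces: the shift along the tool's x, y, z in cm, then the turn, a rotation vector about the tool's x, y, z in rad, then the closure, from -1 (fully open) to 1 (shut), so that 0 is half open. A call has 1 to 5 rows; each row shifts and turns the commanded pose from where the row before left it, along the tool's axes as they then stand; what a row does not reach is not made up. A row lasts 1/8 s, in which the tool goes at most 62.5 mm and 10.7 degrees, less where a joint would pass 70% of its speed; a pose out of reach is approached as far as the arm can. A call with a gripper value outside its range is refused whole. The fingers move at their own pace and stop on an object; "force" is the grip in N (left out, the last holds). Time passes only in rows, so rows that do not move let the fingers close. It gives the time, the measured TCP pose, the force, the opening and the grip force at its end, in the units of the state.
- ctrl.get_state(): the state, without advancing time (a new reading comes with each control period).
- imaging.get_image(name): name is "side" or "top"; returns a dict with "img" (400x640x3 uint8, blue, green, red), "vertical_fov" (degrees; the focal length in pixels is half the picture's height over the tangent of half this angle, whatever the lens; pixels are square), "cx", "cy" (the principal point, pixels), "origin" and "orientation" of the camera in the world. Camera axes: x right, y down, z forward; pixel columns grow to the right and rows downward; lengths in m; the calibration is good to about 2 mm. A picture is of the moment at which its call begins. There is no depth.
- ticket.close_job(): hands the job in; it is judged then, once.
The state is a dict: "time": time; "joint_positions": joint angles; "qd": joint speeds; "joint_torque": joint torques, N m; "position": TCP position; "tool_rot": TCP orientation; "ft_force": force on the tool from outside, world axes, zero at the start; "torque": the same for the moment, N m; "grip_width": opening from 0.0 (shut) to 1.0 (fully open); "grip_force": force on a finger pad.
Only numpy, scipy, OpenCV 4.12 (cv2) and the standard library are available. Lean on these libraries where they do the work, as an engineer would, in place of code of your own. Each camera call takes 0.05 s, during which the arm holds its last target. There are 200 camera calls.

## Working session

There is one attempt and no reset: what is moved stays moved. The work goes in short steps, Python scripts to look and compute and a tool call to move; the robot and the scene stay as the last step left them, time stands still between calls to the robot, and variables do not carry over. Pictures are saved under pics/ and viewed, at most 10 in all, crops included, and the job is handed in when it is done.

Besides the shell and the picture viewer there is one more tool, called as name(argument=value, ...) on one line, values as JSON. jog_arm: Moves the arm, as the interface text tells. Its arguments: {"type":"object","properties":{"rows":{"type":"string"},"force":{"type":"number"}},"required":["rows"]}

```bash
mkdir -p pics; ls; cat > h.py <<'E'
import numpy as np, cv2
from bench import ctrl, imaging, ticket
from scipy.spatial.transform import Rotation as R
def rot(o):
    o=np.array(o,float)
    return o if o.shape==(3,3) else R.from_rotvec(o).as_matrix()
def cam(n):
    d=imaging.get_image(n); d['f']=d['img'].shape[0]/2/np.tan(np.radians(d['vertical_fov'])/2); d['R']=rot(d['orientation']); d['o']=np.array(d['origin']); return d
def ray(d,u,v):
    return d['R']@np.array([(u-d['cx'])/d['f'],(v-d['cy'])/d['f'],1.])
def onz(d,u,v,z):
    r=ray(d,u,v); return d['o']+r*(z-d['o'][2])/r[2]
def proj(d,p):
    c=d['R'].T@(np.array(p)-d['o']); return c[:2]/c[2]*d['f']+[d['cx'],d['cy']]
E
python3 - <<'E'
from h import *
for n in('side','top'):
    d=cam(n); cv2.imwrite(f'pics/{n}0.png',d['img']); print(n,d['vertical_fov'],d['cx'],d['cy'],d['origin'],d['orientation'])
print(ctrl.get_state())
E
```

```text
pics
side 42.37835128452026 319.1278675947167 199.25328041236745 [ 0.31210846 -1.42478823  1.06938191] [-2.12359387  0.20429879 -0.11967991]
top 56.00071175253039 320.0895123653947 202.5895646407286 [ 0.44973039 -0.01589317  1.43106871] [-2.19906329  2.14011741 -0.11516082]
{'time': 0.1, 'joint_positions': array([-1.10589399,  0.32176032, -0.07009291,  1.45154343,  0.02261162,
        1.37081293, -0.05691295]), 'qd': array([ 1.25784306e-05, -2.70766394e-03, -4.73685898e-04, -5.00735718e-03,
       -9.58392106e-06,  6.62441722e-04, -2.68405409e-03]), 'joint_torque': array([-1.96488481e-04, -4.92565620e+01, -4.05808333e-01, -3.13399816e+01,
       -6.38556364e-02,  3.94179043e-02,  7.12353926e-05]), 'position': array([0.28302367, 0.58459556, 0.22156833]), 'tool_rot': array([-7.02035255e-01, -3.06185154e+00,  2.69050656e-03]), 'ft_force': array([-0.18337726, -0.0725051 ,  0.11767296]), 'torque': array([ 0.00831217, -0.00858379,  0.01105142]), 'grip_force': 0.0, 'grip_width': 1.0025102249246054}
```

View pics/side0.png

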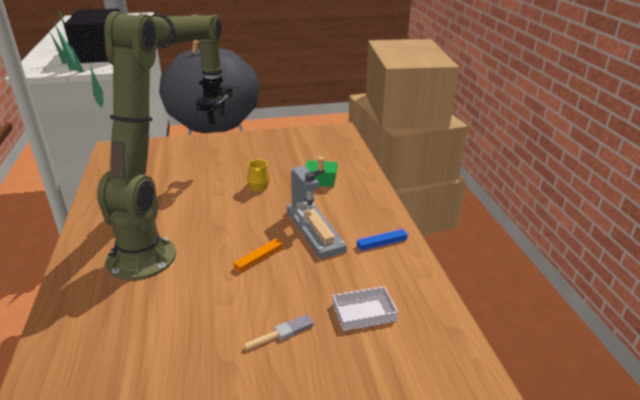

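View pics/top0.png

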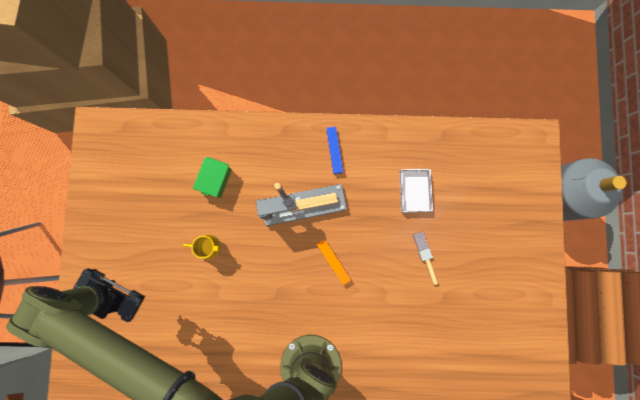

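The press lies near top px (300,205), with the column on the left at about (270,208), the knob at about (280,187) and the handle at about (318,200). In the side view it is at about (315,220). I'll enlarge both.

```bash
python3 - <<'E'
import cv2,numpy as np
t=cv2.imread('pics/top0.png')[170:240,245:360]; s=cv2.imread('pics/side0.png')[145:265,275:360]
t=cv2.resize(t,None,fx=6.9,fy=6.9,interpolation=cv2.INTER_CUBIC); cv2.imwrite('pics/tc.png',t)
s=cv2.resize(s,None,fx=5,fy=5,interpolation=cv2.INTER_CUBIC); cv2.imwrite('pics/sc.png',s)
print(t.shape,s.shape)
E
```

```text
(483, 794, 3) (600, 425, 3)
```

View pics/tc.png

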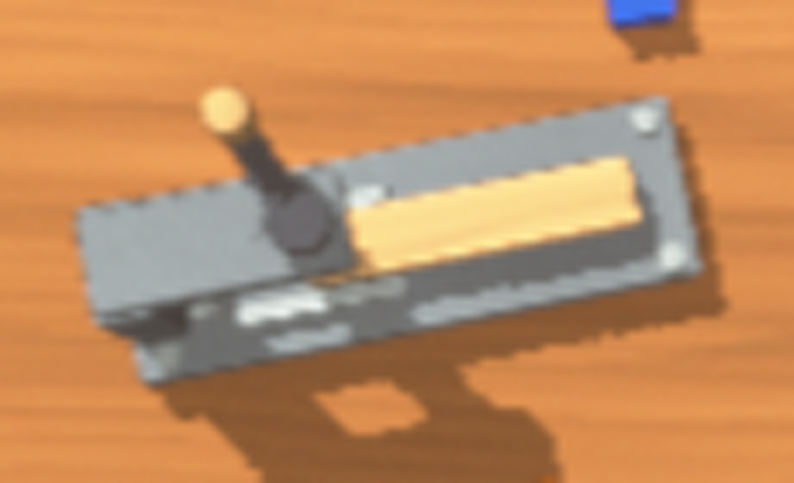

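View pics/sc.png

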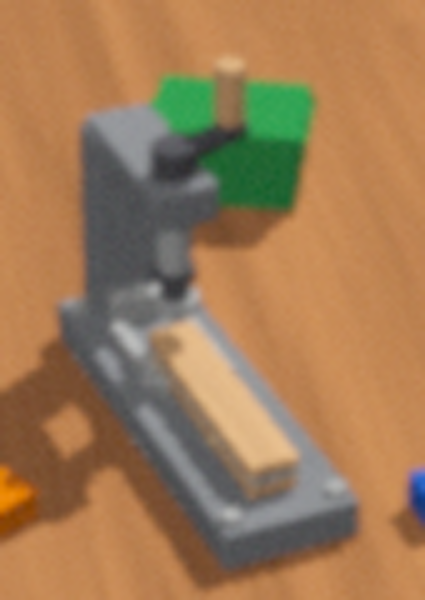

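The top crop shows the near bed corners at (665,98) and (700,268), the hub at (302,220), the knob top at (225,107), and the handle's near end corners at (628,157) and (641,218). The side crop shows the knob top at (230,62) and the handle's near top edge from (248,470) to (297,460).

```bash
python3 - <<'E'
from h import *
T=cam('top');S=cam('side')
t=lambda u,v:((u+.5)/6.9-.5+245,(v+.5)/6.9-.5+170)
s=lambda u,v:((u+.5)/5-.5+275,(v+.5)/5-.5+145)
for n,p,z in[('bedA',(665,98),.03),('bedB',(700,268),.03),('bedC',(150,383),.03),('hub',(302,220),.209),('knob',(225,107),.251),('hA',(628,157),.056),('hB',(641,218),.056),('hC',(348,207),.056),('hD',(360,270),.056),('armA',(78,212),.185),('armB',(97,312),.185)]:
    print('T',n,onz(T,*t(*p),z).round(4))
for n,p,z in[('bedA',(357,497),.03),('bedB',(225,540),.03),('hub',(175,143),.209),('knob',(230,62),.251),('hA',(297,460),.056),('hB',(248,472),.056),('hC',(193,320),.056),('hD',(152,333),.056)]:
    print('S',n,onz(S,*s(*p),z).round(4))
# colour-mask handle
hsv=cv2.cvtColor(T['img'],cv2.COLOR_BGR2HSV)
m=cv2.inRange(T['img'],(90,170,215),(180,230,255)); m[:170]=0;m[240:]=0;m[:,:245]=0;m[:,360:]=0
c=sorted(cv2.findContours(m,cv2.RETR_EXTERNAL,cv2.CHAIN_APPROX_NONE)[0],key=cv2.contourArea)[::-1][:2]
for k in c:
    r=cv2.minAreaRect(k);b=cv2.boxPoints(r);print(r);print(np.array([onz(T,*q,.056 if len(k)>25 else .251) for q in b]).round(4)[:,:2], onz(T,*r[0],.251)[:2])
E
```

```text
T bedA [ 0.6682 -0.0946  0.03  ]
T bedB [ 0.5756 -0.1155  0.03  ]
T bedC [0.5053 0.1797 0.03  ]
T hub [0.5772 0.086  0.209 ]
T knob [0.624  0.1197 0.251 ]
T hA [ 0.6317 -0.074   0.056 ]
T hB [ 0.5991 -0.0817  0.056 ]
T hC [0.6008 0.0746 0.056 ]
T hD [0.5673 0.067  0.056 ]
T armA [0.5806 0.1962 0.185 ]
T armB [0.5325 0.1849 0.185 ]
S bedA [ 0.671 -0.092  0.03 ]
S bedB [ 0.5756 -0.121   0.03  ]
S hub [0.5816 0.0903 0.209 ]
S knob [0.6258 0.1214 0.251 ]
S hA [ 0.6325 -0.0785  0.056 ]
S hB [ 0.5979 -0.0854  0.056 ]
S hC [0.5959 0.1012 0.056 ]
S hD [0.5641 0.09   0.056 ]
((316.24530029296875, 200.6415252685547), (9.583003997802734, 41.034915924072266), 79.3803482055664)
[[ 0.6003  0.0738]
 [ 0.6324 -0.0738]
 [ 0.5976 -0.0811]
 [ 0.5657  0.0662]] [ 0.57778448 -0.00536557]
((277.0, 185.5), (5.0, 6.0), 90.0)
[[0.6303 0.1301]
 [0.6309 0.111 ]
 [0.6149 0.1104]
 [0.6144 0.1294]] [0.62260021 0.1202405 ]
```

```bash
cat >> h.py <<'E'
AX=np.array([.578,.087]); U=np.array([-.225,.974]); U/=np.linalg.norm(U); V=np.array([U[1],-U[0]])
def Rm(): return rot(ctrl.get_state()['tool_rot'])
def P(a,l,z): return np.array([*(AX+a*U+l*V),z])   # press axes: along, right, height
Y=np.array([*V,0.])
def goalR(R0):
    y=Y if R0[:,1]@Y>0 else -Y
    z=np.array([0,0,-1.]); return np.c_[np.cross(y,z),y,z]
def plan(target):
    s=ctrl.get_state();R0=rot(s['tool_rot']);G=goalR(R0)
    print('t',s['time'],'pos',s['position'].round(4),'turn',R.from_matrix(R0.T@G).as_rotvec().round(3),'shift cm (cur tool)',((R0.T@(target-s['position']))*100).round(2),'(aligned tool)',((G.T@(target-s['position']))*100).round(2),'F',s['ft_force'].round(2))
    print('tool axes in press(along,right): x',[round(float(G[:2,0]@q),2) for q in(U,V)],'y',[round(float(G[:2,1]@q),2) for q in(U,V)])
E
python3 - <<'E'
from h import *
plan(P(-.195,0,.32)); plan(P(-.195,0,.04))
E
```

```text
t 0.2 pos [0.2831 0.5848 0.2219] turn [-0.001  0.001  0.893] shift cm (cur tool) [-60.46 -47.16  -9.75] (aligned tool) [-74.64  17.53  -9.81] F [0.68 0.21 0.35]
tool axes in press(along,right): x [1.0, 0.0] y [0.0, 1.0]
t 0.2 pos [0.2831 0.5848 0.2219] turn [-0.001  0.001  0.893] shift cm (cur tool) [-60.46 -47.12  18.25] (aligned tool) [-74.64  17.53  18.19] F [0.68 0.21 0.35]
tool axes in press(along,right): x [1.0, 0.0] y [0.0, 1.0]
```

jog_arm(rows="0 0 -2 0 0 0.179 1;0 0 -2 0 0 0.179 1;0 0 -2 0 0 0.179 1;0 0 -2 0 0 0.179 1;0 0 -2 0 0 0.178 1", force=20)

```text
time: 0.82
position: [0.2831, 0.5849, 0.3229]
tool_rot: [1.964, 2.452, -0.001]
ft_force: [0.1, -0.2, 0.0]
grip_width: 0.514
grip_force: 0.0
```

jog_arm(rows="-5 1.2 0 0 0 0 1;-5 1.2 0 0 0 0 1;-5 1.2 0 0 0 0 1;-5 1.2 0 0 0 0 1;-5 1.2 0 0 0 0 1")

```text
time: 1.45
position: [0.3983, 0.3532, 0.3225]
tool_rot: [-1.957, -2.458, -0.0]
ft_force: [0.4, 0.0, -0.1]
grip_width: 0.017
grip_force: 0.0
```

jog_arm(rows="-5 1.2 0 0 0 0 1;-5 1.2 0 0 0 0 1;-5 1.2 0 0 0 0 1;-5 1.2 0 0 0 0 1;-5 1.2 0 0 0 0 1")

```text
time: 2.08
position: [0.5126, 0.1231, 0.3226]
tool_rot: [-1.957, -2.458, -0.001]
ft_force: [-0.0, 0.1, 0.3]
grip_width: 0.006
grip_force: 0.0
```

```bash
python3 - <<'E'
from h import *
plan(P(-.195,0,.32))
E
```

```text
t 2.075 pos [0.5126 0.1231 0.3226] turn [ 0.    -0.    -0.001] shift cm (cur tool) [-24.48   5.58   0.25] (aligned tool) [-24.49   5.56   0.26] F [-0.    0.07  0.32]
tool axes in press(along,right): x [1.0, 0.0] y [0.0, 1.0]
```

jog_arm(rows="-5 1.12 0 0 0 0 1;-5 1.12 0 0 0 0 1;-5 1.12 0 0 0 0 1;-5 1.1 0 0 0 0 1;-4.5 1.1 0 0 0 0 1")

```text
time: 2.7
position: [0.6217, -0.1034, 0.3225]
tool_rot: [1.957, 2.457, 0.0]
ft_force: [0.6, -0.5, 0.1]
grip_width: 0.004
grip_force: 0.0
```

jog_arm(rows="0 0 5 0 0 0 1;0 0 5 0 0 0 1;0 0 5 0 0 0 1;0 0 5 0 0 0 1;0 0 4 0 0 0 1")

```text
time: 3.32
position: [0.6204, -0.1012, 0.0802]
tool_rot: [-1.956, -2.457, 0.001]
ft_force: [-0.2, -1.1, -0.5]
grip_width: 0.003
grip_force: 0.0
```

```bash
python3 - <<'E'
from h import *
plan(P(-.195,0,.04))
t=cam('top')['img'][170:240,285:360];s=cam('side')['img'][145:265,275:360]
t=cv2.resize(t,(514,480),interpolation=cv2.INTER_CUBIC);s=cv2.resize(s,(340,480),interpolation=cv2.INTER_CUBIC)[:,:280]
cv2.imwrite('pics/m1.png',np.hstack([t,s]))
E
```

```text
t 3.325 pos [ 0.6204 -0.1012  0.0802] turn [-0.002 -0.001 -0.001] shift cm (cur tool) [-0.21  0.11  4.02] (aligned tool) [-0.21  0.11  4.02] F [-0.17 -1.12 -0.48]
tool axes in press(along,right): x [1.0, 0.0] y [0.0, 1.0]
```

View pics/m1.png

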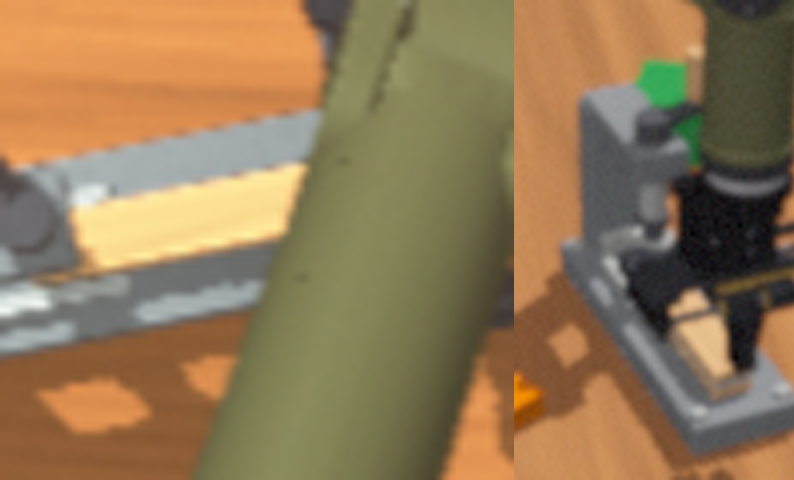

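The side panel shows the fingertip at about (742,367) in the crop, just past the handle's near end at about (725,385). I'll check that with a projection.

```bash
python3 - <<'E'
from h import *
S=cam('side'); p=ctrl.get_state()['position']
f=lambda q:((proj(S,q)-[275,145])*4+[514,0]).round(0)
print('tcp',f(p)); 
for l in(-.018,.018):print('handle near top',f(P(-.170,l,.056)),'bottom',f(P(-.170,l,.03)))
print('tip corners at z',[f(P(-.195+a,b,.08)) for a in(-.01,.01) for b in(-.015,.015)])
E
```

```text
tcp [741. 360.]
handle near top [711. 374.] bottom [711. 399.]
handle near top [751. 364.] bottom [750. 389.]
tip corners at z [array([733., 373.]), array([766., 364.]), array([722., 359.]), array([756., 351.])]
```

jog_arm(rows="-0.2 0 1 0 0 0 1;0 0 1 0 0 0 1;0 0 1 0 0 0 1;0 0 0.9 0 0 0 1;0 0 0 0 0 0 1")

```text
time: 4.1
position: [0.6211, -0.1034, 0.0426]
tool_rot: [-1.956, -2.457, 0.001]
ft_force: [-0.8, -0.5, -0.3]
grip_width: 0.004
grip_force: 0.0
```

jog_arm(rows="0.3 0 0 0 0 0 1;0.3 0 0 0 0 0 1;0.3 0 0 0 0 0 1;0.3 0 0 0 0 0 1;0.3 0 0 0 0 0 1")

```text
time: 4.72
position: [0.6185, -0.0893, 0.0437]
tool_rot: [1.956, 2.457, -0.0]
ft_force: [0.4, -2.5, 0.3]
grip_width: 0.004
grip_force: 0.9
```

jog_arm(rows="0.4 0 0 0 0 0 1;0.4 0 0 0 0 0 1;0.4 0 0 0 0 0 1;0.4 0 0 0 0 0 1;0.4 0 0 0 0 0 1")

```text
time: 5.35
position: [0.6139, -0.0694, 0.0437]
tool_rot: [1.957, 2.457, 0.0]
ft_force: [0.5, -2.6, 0.7]
grip_width: -0.001
grip_force: 1.2
```

```bash
python3 - <<'E'
from h import *
plan(P(-.1295,0,.04))
E
```

```text
t 5.35 pos [ 0.6139 -0.0694  0.0437] turn [ 0.     0.    -0.001] shift cm (cur tool) [3.09 0.01 0.37] (aligned tool) [3.09 0.02 0.37] F [ 0.5  -2.61  0.67]
tool axes in press(along,right): x [1.0, 0.0] y [0.0, 1.0]
```

jog_arm(rows="0.4 0 0 0 0 0 1;0.4 0 0 0 0 0 1;0.4 0 0 0 0 0 1;0.4 0 0 0 0 0 1;0.3 0 0 0 0 0 1")

```text
time: 5.98
position: [0.6097, -0.0507, 0.0437]
tool_rot: [1.956, 2.458, 0.0]
ft_force: [1.0, -2.3, 2.1]
grip_width: 0.006
grip_force: 1.4
```

jog_arm(rows="0.15 0 0 0 0 0 1;0.15 0 0 0 0 0 1;0.15 0 0 0 0 0 1")

```text
time: 6.35
position: [0.6087, -0.0467, 0.0437]
tool_rot: [1.957, 2.457, 0.0]
ft_force: [0.3, -3.1, 2.2]
grip_width: 0.005
grip_force: 1.5
```

jog_arm(rows="0.1 0 0 0 0 0 1;0.1 0 0 0 0 0 1")

```text
time: 6.6
position: [0.6083, -0.0447, 0.0436]
tool_rot: [1.957, 2.457, 0.0]
ft_force: [1.3, -3.3, 2.9]
grip_width: 0.003
grip_force: 1.6
```

jog_arm(rows="0.1 0 0 0 0 0 1;0.1 0 0 0 0 0 1")

```text
time: 6.85
position: [0.6078, -0.0427, 0.0436]
tool_rot: [1.957, 2.458, 0.0]
ft_force: [0.0, -3.7, 2.6]
grip_width: 0.004
grip_force: 1.7
```

jog_arm(rows="0.1 0 0 0 0 0 1;0.1 0 0 0 0 0 1")

```text
time: 7.1
position: [0.6075, -0.0409, 0.0437]
tool_rot: [1.956, 2.457, -0.0]
ft_force: [1.2, -4.5, 2.0]
grip_width: 0.002
grip_force: 2.5
```

jog_arm(rows="0.1 0 0 0 0 0 1;0.1 0 0 0 0 0 1")

```text
time: 7.35
position: [0.6074, -0.0409, 0.0437]
tool_rot: [1.956, 2.455, -0.002]
ft_force: [1.9, -8.2, 1.6]
grip_width: 0.004
grip_force: 4.0
```

jog_arm(rows="0.1 0 0 0 0 0 1;0.05 0 0 0 0 0 1")

```text
time: 7.6
position: [0.6071, -0.0409, 0.0437]
tool_rot: [1.956, 2.453, -0.003]
ft_force: [2.6, -9.0, 1.1]
grip_width: 0.004
grip_force: 4.9
```

jog_arm(rows="-0.5 0 0 0 0 0 1;-2 0 0 0 0 0 1;-2 0 0 0 0 0 1;0 0 -2 0 0 0 1;0 0 -5 0 0 0 1")

```text
time: 8.22
position: [0.6148, -0.0809, 0.1129]
tool_rot: [-1.955, -2.453, 0.004]
ft_force: [1.4, -0.1, 0.3]
grip_width: 0.004
grip_force: 0.0
```

jog_arm(rows="-2 0 -5 0 0 0 0.5;-2 0 -5 0 0 0 0;-2 0 -5 0 0 0 -0.3;-2 0 -4 0 0 0 -0.3;-4 0 0 0 0 0 -0.3")

```text
time: 8.85
position: [0.6458, -0.197, 0.3099]
tool_rot: [1.947, 2.457, 0.009]
ft_force: [0.9, -0.2, -0.7]
grip_width: 0.489
grip_force: 0.0
```

```bash
python3 - <<'E'
from h import *
T=cam('top');S=cam('side')
m=cv2.inRange(T['img'],(90,170,215),(180,230,255)); m[:170]=0;m[240:]=0;m[:,:245]=0;m[:,360:]=0
for k in sorted(cv2.findContours(m,cv2.RETR_EXTERNAL,cv2.CHAIN_APPROX_NONE)[0],key=cv2.contourArea)[::-1][:2]:
    b=cv2.boxPoints(cv2.minAreaRect(k)); q=np.array([onz(T,*p,.056)[:2] for p in b])-AX
    print(np.c_[q@U,q@V].round(4))
plan(np.array([.624,.120,.32]))
t=T['img'][165:240,245:360];s=S['img'][145:265,275:360]
t=cv2.resize(t,(490,320),interpolation=cv2.INTER_CUBIC);s=cv2.resize(s[20:100,10:70],(300,400),interpolation=cv2.INTER_CUBIC)
c=np.zeros((400,800,3),np.uint8);c[:320,:490]=t;c[:,495:795]=s;cv2.imwrite('pics/m2.png',c)
E
```

```text
[[-0.0176  0.0171]
 [-0.1179  0.017 ]
 [-0.1178 -0.0185]
 [-0.0177 -0.0184]]
[[0.0541 0.0871]
 [0.0347 0.1003]
 [0.023  0.0827]
 [0.0424 0.0696]]
t 8.95 pos [ 0.6427 -0.2036  0.3058] turn [ 0.001  0.004 -0.008] shift cm (cur tool) [31.99  5.22 -1.54] (aligned tool) [31.95  5.46 -1.42] F [ 0.58  0.16 -0.22]
tool axes in press(along,right): x [1.0, 0.0] y [0.0, 1.0]
```

View pics/m2.png

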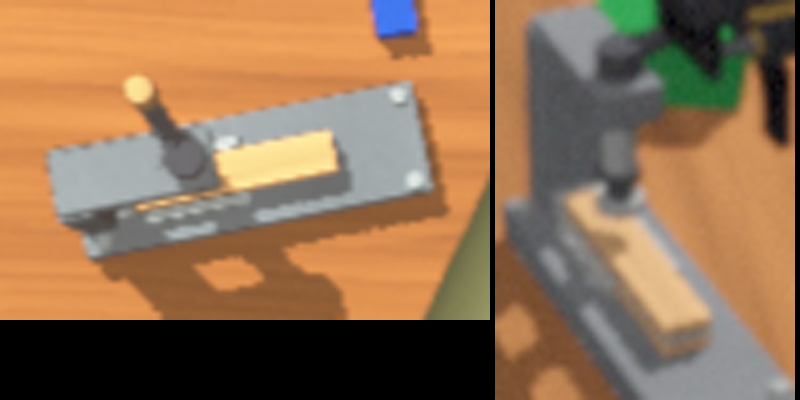

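The handle is seated, with its near end at -0.118 and straight. In the side crop the foot disc is at about (622,198), low over the handle.

jog_arm(rows="6 1 -0.3 0 0 0 -0.3;6 1 -0.3 0 0 0 -0.3;6 1 -0.3 0 0 0 -0.3;6 1 -0.3 0 0 0 -0.3;6 1 -0.3 0 0 0 -0.3")

```text
time: 9.57
position: [0.6239, 0.1082, 0.3198]
tool_rot: [-1.956, -2.458, -0.002]
ft_force: [0.9, 0.7, -0.0]
grip_width: 0.651
grip_force: 0.0
```

```bash
python3 - <<'E'
from h import *
S=cam('side'); f=lambda q:((proj(S,q)-[285,165])*5+[495,0]).round(0)
w=S['o'][:2]-AX; w/=np.linalg.norm(w)
for g in(0,.006,.012,.018,.024,.030): print(g,'axis',f([*AX,.056+g]),'front lower edge',f([*(AX+.018*w),.056+g]))
plan(np.array([.6245,.1205,.213]))
E
```

```text
0 axis [615. 231.] front lower edge [615. 245.]
0.006 axis [615. 224.] front lower edge [615. 238.]
0.012 axis [615. 217.] front lower edge [615. 231.]
0.018 axis [615. 210.] front lower edge [615. 224.]
0.024 axis [615. 203.] front lower edge [615. 217.]
0.03 axis [615. 196.] front lower edge [615. 210.]
t 9.625 pos [0.6228 0.121  0.3195] turn [ 0.001 -0.009  0.013] shift cm (cur tool) [-0.18  0.14 10.65] (aligned tool) [-0.08  0.16 10.65] F [-0.05  7.66  0.17]
tool axes in press(along,right): x [1.0, 0.0] y [0.0, 1.0]
```

The foot gap is about 24 mm, so contact should come after about 1.5 turns. I'll descend onto the knob.

jog_arm(rows="0 0 0 0 0 0 -0.3;0 0 0 0 0 0 -0.3;0 0 3 0 0 0 -0.3;0 0 3 0 0 0 -0.3;0 0 0 0 0 0 -0.3")

```text
time: 10.25
position: [0.6236, 0.1033, 0.2566]
tool_rot: [-1.959, -2.453, 0.006]
ft_force: [-0.7, 1.3, -0.0]
grip_width: 0.649
grip_force: 0.0
```

```bash
python3 - <<'E'
from h import *
plan(np.array([.6245,.1205,.213]))
E
```

```text
t 10.25 pos [0.6236 0.1033 0.2566] turn [-0.005  0.    -0.004] shift cm (cur tool) [1.66 0.49 4.35] (aligned tool) [1.65 0.48 4.36] F [-0.65  1.32 -0.02]
tool axes in press(along,right): x [1.0, 0.0] y [0.0, 1.0]
```

jog_arm(rows="1.65 0.45 0 0 0 0 -0.3;0 0 0 0 0 0 -0.3;0 0 0 0 0 0 -0.3")

```text
time: 10.62
position: [0.6261, 0.1229, 0.2596]
tool_rot: [1.955, 2.458, 0.002]
ft_force: [-0.0, -0.6, -0.3]
grip_width: 0.648
grip_force: 0.0
```

```bash
python3 - <<'E'
from h import *
plan(np.array([.6245,.1205,.214]))
s=cam('side')['img'][145:225,290:350]; t=cam('top')['img'][165:225,250:320]
cv2.imwrite('pics/m3.png',np.hstack([cv2.resize(s,(360,480),interpolation=cv2.INTER_CUBIC),cv2.resize(t,(440,480),interpolation=cv2.INTER_CUBIC)]))
E
```

```text
t 10.625 pos [0.6261 0.1229 0.2596] turn [ 0.001  0.    -0.   ] shift cm (cur tool) [-0.2  -0.22  4.56] (aligned tool) [-0.2  -0.21  4.56] F [-0.   -0.65 -0.3 ]
tool axes in press(along,right): x [1.0, 0.0] y [0.0, 1.0]
```

View pics/m3.png

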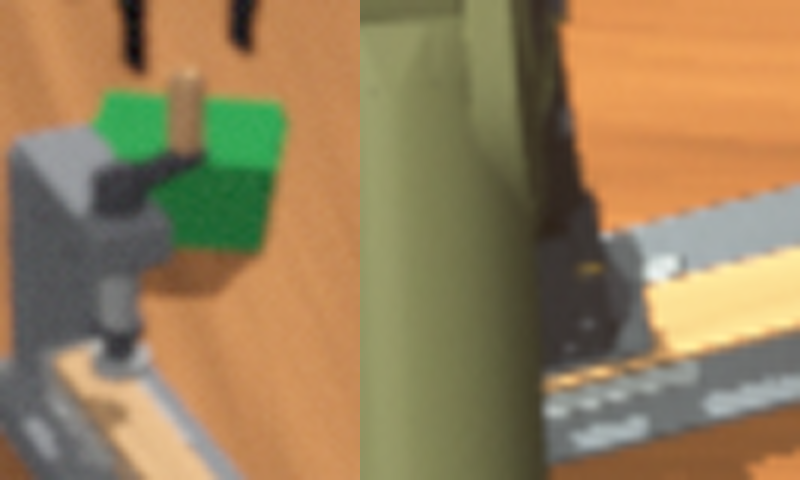

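The fingertips straddle the knob: tips at about (135,68) and (240,48), knob top at (186,75). I'll descend and grip.

jog_arm(rows="-0.1 -0.1 1.5 0 0 0 -0.3;0 0 1.5 0 0 0 -0.3;0 0 1.5 0 0 0 -0.3;0 0 0 0 0 0 -0.1;0 0 0 0 0 0 0.1", force=30)

```text
time: 11.35
position: [0.6251, 0.1214, 0.2137]
tool_rot: [1.957, 2.458, 0.0]
ft_force: [0.9, -0.2, -0.2]
grip_width: 0.52
grip_force: 0.0
```

jog_arm(rows="0 0 0 0 0 0 0.4;0 0 0 0 0 0 0.7;0 0 0 0 0 0 0.8;0 0 0 0 0 0 0.8")

```text
time: 11.85
position: [0.6234, 0.121, 0.214]
tool_rot: [-1.955, -2.456, 0.003]
ft_force: [-5.5, -0.6, 3.8]
grip_width: 0.248
grip_force: 30.0
```

```bash
python3 - <<'E'
from h import *
plan(np.array([.6245,.1205,.213]))
s=ctrl.get_state(); q=s['position'][:2]-AX; print(np.linalg.norm(q),q@U,q@V, s['grip_width'],s['grip_force'])
E
```

```text
t 11.85 pos [0.6234 0.121  0.214 ] turn [-0.003 -0.001 -0.001] shift cm (cur tool) [-0.07  0.09  0.1 ] (aligned tool) [-0.07  0.09  0.1 ] F [-5.47 -0.61  3.79]
tool axes in press(along,right): x [1.0, 0.0] y [0.0, 1.0]
0.05673042016929143 0.022873270412083074 0.05191487333356475 0.24824593772850595 29.965416113846004
```

```bash
cat > c.py <<'E'
from h import *
import sys,json,os
from scipy.optimize import least_squares
def step(deg,n):
    s=ctrl.get_state(); G=goalR(rot(s['tool_rot'])); q=s['position'][:2]-AX; p=np.array([q@U,q@V])
    L=json.load(open('log.json')) if os.path.exists('log.json') else []
    L.append([*p]); json.dump(L,open('log.json','w')); A=np.array(L); c=np.zeros(2)
    # circle of radius 55 mm, centre pulled weakly to the visual estimate
    c=least_squares(lambda c:np.r_[(np.linalg.norm(A-c,axis=1)-.055)/.0005,c/.003],c).x
    d=p-c; phi=np.arctan2(d[1],d[0]); F=s['ft_force'][:2]; F=np.array([F@U,F@V])
    t=np.array([-np.sin(phi),np.cos(phi)]); r=np.array([np.cos(phi),np.sin(phi)])
    print('t',s['time'],'phi %.1f rad_mm %.2f'%(np.degrees(phi),1e3*np.linalg.norm(d)),'c',(c*1e3).round(2),'Ft %.2f Fr %.2f Fz %.2f'%(F@t,F@r,s['ft_force'][2]),'z',s['position'][2].round(4),'g',s['grip_force'].round(1))
    ang=phi+np.radians(deg)*np.arange(n+1); X=5.5*np.c_[np.cos(ang),np.sin(ang)]
    print(';'.join('%.2f %.2f 0 0 0 0 0.8'%tuple(x) for x in np.diff(X,axis=0)))
step(float(sys.argv[1]),int(sys.argv[2]))
E
python3 c.py 15 5
```

```text
Traceback (most recent call last):
  File "c.py", line 15, in <module>
    step(float(sys.argv[1]),int(sys.argv[2]))
    ~~~~^^^^^^^^^^^^^^^^^^^^^^^^^^^^^^^^^^^^^
  File "c.py", line 12, in step
    print('t',s['time'],'phi %.1f rad_mm %.2f'%(np.degrees(phi),1e3*np.linalg.norm(d)),'c',(c*1e3).round(2),'Ft %.2f Fr %.2f Fz %.2f'%(F@t,F@r,s['ft_force'][2]),'z',s['position'][2].round(4),'g',s['grip_force'].round(1))
                                                                                                                                                                                                   ^^^^^^^^^^^^^^^^^^^^^
AttributeError: 'float' object has no attribute 'round'
```

```bash
sed -i "s/s\['grip_force'\].round(1)/round(s['grip_force'],1)/" c.py; rm log.json; python3 c.py 15 5
```

```text
t 11.85 phi 66.2 rad_mm 55.05 c [0.68 1.54] Ft -2.79 Fr -4.75 Fz 3.79 z 0.214 g 30.0
-1.38 0.40 0 0 0 0 0.8;-1.44 0.03 0 0 0 0 0.8;-1.39 -0.34 0 0 0 0 0.8;-1.26 -0.69 0 0 0 0 0.8;-1.04 -0.99 0 0 0 0 0.8
```

jog_arm(rows="-1.38 0.4 0 0 0 0 0.8;-1.44 0.03 0 0 0 0 0.8;-1.39 -0.34 0 0 0 0 0.8")

```text
time: 12.22
position: [0.6329, 0.0848, 0.214]
tool_rot: [-1.947, -2.455, -0.003]
ft_force: [-8.1, 7.4, 5.0]
grip_width: 0.247
grip_force: 30.0
```

```bash
python3 c.py 15 5
```

```text
t 12.225 phi 107.9 rad_mm 54.91 c [2.42 0.74] Ft -6.71 Fr -8.69 Fz 5.03 z 0.214 g 30.0
-1.30 -0.62 0 0 0 0 0.8;-1.09 -0.93 0 0 0 0 0.8;-0.82 -1.18 0 0 0 0 0.8;-0.48 -1.35 0 0 0 0 0.8;-0.12 -1.43 0 0 0 0 0.8
```

jog_arm(rows="-1.3 -0.68 0 0 0 0 0.8;-1.09 -0.93 0 0 0 0 0.8;-0.8 -1.18 0 0 0 0 0.8;-0.46 -1.35 0 0 0 0 0.8;-0.1 -1.43 0 0 0 0 0.8")

```text
time: 12.85
position: [0.5906, 0.0362, 0.2141]
tool_rot: [-1.952, -2.461, -0.011]
ft_force: [4.1, 8.1, -2.0]
grip_width: 0.247
grip_force: 30.0
```

```bash
python3 c.py 15 5
```

```text
t 12.85 phi 179.8 rad_mm 54.95 c [2.62 0.74] Ft -5.79 Fr -6.94 Fz -1.98 z 0.2141 g 30.0
0.18 -1.42 0 0 0 0 0.8;0.55 -1.33 0 0 0 0 0.8;0.87 -1.14 0 0 0 0 0.8;1.14 -0.88 0 0 0 0 0.8;1.33 -0.55 0 0 0 0 0.8
```

jog_arm(rows="0.22 -1.42 0 0 0 0 0.8;0.57 -1.33 0 0 0 0 0.8;0.88 -1.14 0 0 0 0 0.8;1.14 -0.88 0 0 0 0 0.8;1.33 -0.55 0 0 0 0 0.8")

```text
time: 13.48
position: [0.5315, 0.0602, 0.2141]
tool_rot: [1.953, 2.452, 0.009]
ft_force: [12.0, -0.8, -7.9]
grip_width: 0.246
grip_force: 29.9
```

```bash
python3 c.py 15 5
```

```text
t 13.475 phi -109.3 rad_mm 55.14 c [2.58 0.66] Ft -7.07 Fr -9.75 Fz -7.92 z 0.2141 g 29.9
1.41 -0.29 0 0 0 0 0.8;1.43 0.08 0 0 0 0 0.8;1.36 0.45 0 0 0 0 0.8;1.20 0.79 0 0 0 0 0.8;0.96 1.07 0 0 0 0 0.8
```

jog_arm(rows="1.44 -0.21 0 0 0 0 0.8;1.43 0.1 0 0 0 0 0.8;1.35 0.46 0 0 0 0 0.8;1.19 0.79 0 0 0 0 0.8;0.95 1.07 0 0 0 0 0.8")

```text
time: 14.1
position: [0.5348, 0.1241, 0.2139]
tool_rot: [1.959, 2.455, -0.007]
ft_force: [-3.7, -6.1, 3.6]
grip_width: 0.241
grip_force: 30.0
```

```bash
python3 c.py 15 5
```

```text
t 14.1 phi -38.5 rad_mm 55.18 c [2.7  0.61] Ft -7.03 Fr -0.90 Fz 3.65 z 0.2139 g 30.0
0.74 1.23 0 0 0 0 0.8;0.40 1.38 0 0 0 0 0.8;0.02 1.44 0 0 0 0 0.8;-0.35 1.39 0 0 0 0 0.8;-0.70 1.26 0 0 0 0 0.8
```

jog_arm(rows="0.74 1.23 0 0 0 0 0.8;0.4 1.38 0 0 0 0 0.8;0.02 1.44 0 0 0 0 0.8;-0.35 1.39 0 0 0 0 0.8;-0.7 1.26 0 0 0 0 0.8")

```text
time: 14.72
position: [0.5986, 0.141, 0.2139]
tool_rot: [-1.956, -2.454, 0.009]
ft_force: [-9.7, -4.7, 7.1]
grip_width: 0.247
grip_force: 30.0
```

```bash
python3 c.py 15 5; python3 -c "
from h import *
s=cam('side')['img'][145:225,290:350];cv2.imwrite('pics/m4.png',cv2.resize(s,(450,600),interpolation=cv2.INTER_CUBIC))"
```

```text
t 14.725 phi 34.9 rad_mm 55.18 c [2.77 0.64] Ft -7.20 Fr -8.00 Fz 7.11 z 0.2139 g 30.0
-0.97 1.06 0 0 0 0 0.8;-1.21 0.77 0 0 0 0 0.8;-1.37 0.43 0 0 0 0 0.8;-1.43 0.06 0 0 0 0 0.8;-1.40 -0.31 0 0 0 0 0.8
```

View pics/m4.png

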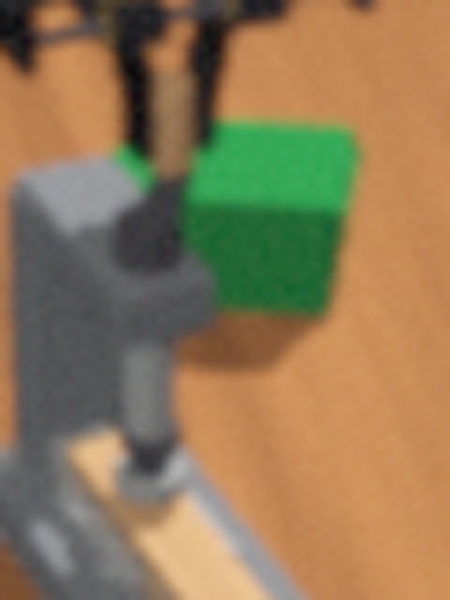

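The foot's lower edge is at about (155,505), a few mm above the handle. From here I go in 30° calls.

jog_arm(rows="-1.02 1 0 0 0 0 0.8;-1.21 0.77 0 0 0 0 0.8")

```text
time: 15.02
position: [0.6201, 0.1255, 0.2139]
tool_rot: [-1.952, -2.454, 0.006]
ft_force: [-10.9, 0.2, 6.9]
grip_width: 0.243
grip_force: 30.0
```

```bash
python3 c.py 15 4
```

```text
t 15.025 phi 62.8 rad_mm 55.13 c [2.79 0.68] Ft -7.21 Fr -8.17 Fz 6.92 z 0.2139 g 30.0
-1.35 0.48 0 0 0 0 0.8;-1.43 0.12 0 0 0 0 0.8;-1.41 -0.26 0 0 0 0 0.8;-1.30 -0.61 0 0 0 0 0.8
```

jog_arm(rows="-1.35 0.45 0 0 0 0 0.8;-1.43 0.1 0 0 0 0 0.8")

```text
time: 15.28
position: [0.6317, 0.1021, 0.2139]
tool_rot: [-1.949, -2.454, 0.001]
ft_force: [-9.3, 3.9, 6.4]
grip_width: 0.247
grip_force: 30.0
```

jog_arm(rows="-1.41 -0.28 0 0 0 0 0.8;-1.3 -0.63 0 0 0 0 0.8")

```text
time: 15.52
position: [0.6311, 0.0755, 0.214]
tool_rot: [-1.949, -2.458, -0.007]
ft_force: [-1.5, 6.7, 2.4]
grip_width: 0.242
grip_force: 30.0
```

```bash
python3 c.py 15 4
```

```text
t 15.525 phi 118.2 rad_mm 55.01 c [2.79 0.68] Ft -6.09 Fr -3.20 Fz 2.43 z 0.214 g 30.0
-1.17 -0.84 0 0 0 0 0.8;-0.91 -1.11 0 0 0 0 0.8;-0.59 -1.31 0 0 0 0 0.8;-0.23 -1.42 0 0 0 0 0.8
```

jog_arm(rows="-1.17 -0.84 0 0 0 0 0.8;-0.91 -1.11 0 0 0 0 0.8")

```text
time: 15.78
position: [0.6174, 0.0513, 0.214]
tool_rot: [-1.95, -2.459, -0.009]
ft_force: [-0.1, 8.5, 1.3]
grip_width: 0.239
grip_force: 30.0
```

```bash
python3 c.py 15 4
```

```text
t 15.775 phi 147.4 rad_mm 55.09 c [2.76 0.69] Ft -6.02 Fr -5.98 Fz 1.26 z 0.214 g 30.0
-0.61 -1.30 0 0 0 0 0.8;-0.25 -1.41 0 0 0 0 0.8;0.12 -1.43 0 0 0 0 0.8;0.49 -1.35 0 0 0 0 0.8
```

jog_arm(rows="-0.59 -1.31 0 0 0 0 0.8;-0.23 -1.42 0 0 0 0 0.8")

```text
time: 16.02
position: [0.5937, 0.037, 0.2141]
tool_rot: [-1.952, -2.461, -0.011]
ft_force: [3.8, 9.3, -0.8]
grip_width: 0.241
grip_force: 30.0
```

```bash
python3 c.py 15 4
```

```text
t 16.025 phi 176.5 rad_mm 55.11 c [2.74 0.69] Ft -6.29 Fr -7.87 Fz -0.75 z 0.2141 g 30.0
0.10 -1.43 0 0 0 0 0.8;0.47 -1.36 0 0 0 0 0.8;0.80 -1.19 0 0 0 0 0.8;1.08 -0.94 0 0 0 0 0.8
```

jog_arm(rows="0.13 -1.43 0 0 0 0 0.8;0.48 -1.36 0 0 0 0 0.8")

```text
time: 16.27
position: [0.5663, 0.0359, 0.2141]
tool_rot: [1.952, 2.459, 0.013]
ft_force: [11.7, 8.3, -5.9]
grip_width: 0.246
grip_force: 29.9
```

```bash
python3 c.py 15 4
```

```text
t 16.275 phi -154.7 rad_mm 55.14 c [2.71 0.68] Ft -9.71 Fr -10.61 Fz -5.86 z 0.2141 g 29.9
0.78 -1.21 0 0 0 0 0.8;1.06 -0.96 0 0 0 0 0.8;1.28 -0.66 0 0 0 0 0.8;1.40 -0.30 0 0 0 0 0.8
```

jog_arm(rows="0.82 -1.19 0 0 0 0 0.8;1.08 -0.94 0 0 0 0 0.8")

```text
time: 16.52
position: [0.5432, 0.047, 0.2141]
tool_rot: [1.951, 2.452, 0.013]
ft_force: [16.5, 3.0, -9.4]
grip_width: 0.249
grip_force: 29.9
```

```bash
python3 c.py 15 4
```

```text
t 16.525 phi -127.8 rad_mm 55.17 c [2.69 0.66] Ft -10.91 Fr -12.72 Fz -9.36 z 0.2141 g 29.9
1.24 -0.72 0 0 0 0 0.8;1.38 -0.38 0 0 0 0 0.8;1.44 -0.01 0 0 0 0 0.8;1.39 0.36 0 0 0 0 0.8
```

Contact came at a cumulative phi of about 550° (now 592°), so I stop at about 730°, which is phi +10°.

jog_arm(rows="1.28 -0.64 0 0 0 0 0.8;1.4 -0.33 0 0 0 0 0.8;1.44 0.02 0 0 0 0 0.8;1.38 0.38 0 0 0 0 0.8;1.24 0.74 0 0 0 0 0.8")

```text
time: 17.15
position: [0.5253, 0.1058, 0.2139]
tool_rot: [1.961, 2.451, -0.01]
ft_force: [-3.8, -11.1, 3.4]
grip_width: 0.246
grip_force: 30.0
```

```bash
python3 c.py 15 4
```

```text
t 17.15 phi -60.1 rad_mm 55.11 c [2.7  0.64] Ft -11.78 Fr 0.40 Fz 3.38 z 0.2139 g 30.0
1.14 0.87 0 0 0 0 0.8;0.88 1.14 0 0 0 0 0.8;0.55 1.33 0 0 0 0 0.8;0.19 1.42 0 0 0 0 0.8
```

jog_arm(rows="1.14 0.87 0 0 0 0 0.8;0.88 1.14 0 0 0 0 0.8;0.55 1.33 0 0 0 0 0.8;0.19 1.42 0 0 0 0 0.8;0 0 0 0 0 0 0.8")

```text
time: 17.77
position: [0.5661, 0.1438, 0.2139]
tool_rot: [1.96, 2.451, -0.01]
ft_force: [-2.5, -8.4, 3.7]
grip_width: 0.247
grip_force: 30.0
```

```bash
python3 c.py 10 2
```

```text
t 17.775 phi 0.6 rad_mm 55.29 c [2.75 0.64] Ft -4.21 Fr -7.64 Fz 3.68 z 0.2139 g 30.0
-0.09 0.95 0 0 0 0 0.8;-0.26 0.92 0 0 0 0 0.8
```

jog_arm(rows="-0.15 0.95 0 0 0 0 0.8;0 0 0 0 0 0 0.8;0 0 0 0 0 0 0.8")

```text
time: 18.15
position: [0.5741, 0.145, 0.2139]
tool_rot: [1.961, 2.454, -0.011]
ft_force: [-5.4, -8.2, 5.3]
grip_width: 0.242
grip_force: 30.0
```

```bash
python3 c.py 10 2
```

```text
t 18.15 phi 8.9 rad_mm 55.24 c [2.78 0.64] Ft -6.01 Fr -7.82 Fz 5.30 z 0.2139 g 30.0
-0.23 0.93 0 0 0 0 0.8;-0.39 0.88 0 0 0 0 0.8
```

jog_arm(rows="-0.1 -0.15 0 0 0 0 0.4;0 0 0 0 0 0 0.2;0 0 0 0 0 0 0;0 0 0 0 0 0 -0.1;0 0 0 0 0 0 -0.1")

```text
time: 18.77
position: [0.5741, 0.1488, 0.2136]
tool_rot: [1.956, 2.458, 0.0]
ft_force: [-1.0, 0.1, -0.4]
grip_width: 0.539
grip_force: 0.0
```

jog_arm(rows="0 0 -1 0 0 0 -0.1;0 0 -2 0 0 0 -0.1;0 0 -3 0 0 0 -0.1;0 0 -4 0 0 0 -0.1;0 0 0 0 0 0 -0.1")

```text
time: 19.4
position: [0.5759, 0.1487, 0.3181]
tool_rot: [1.955, 2.455, 0.01]
ft_force: [0.6, 0.2, -0.8]
grip_width: 0.55
grip_force: 0.0
```

```bash
python3 - <<'E'
from h import *
T=cam('top');S=cam('side');print(ctrl.get_state()['ft_force'])
c=np.zeros((560,800,3),np.uint8)
c[:,:420]=cv2.resize(S['img'][145:225,290:350],(420,560),interpolation=cv2.INTER_CUBIC);c[:350,425:]=cv2.resize(T['img'][165:235,275:350],(375,350),interpolation=cv2.INTER_CUBIC)
cv2.imwrite('pics/m5.png',c)
E
```

```text
[ 0.18057962 -0.27501172 -0.43644907]
```

View pics/m5.png

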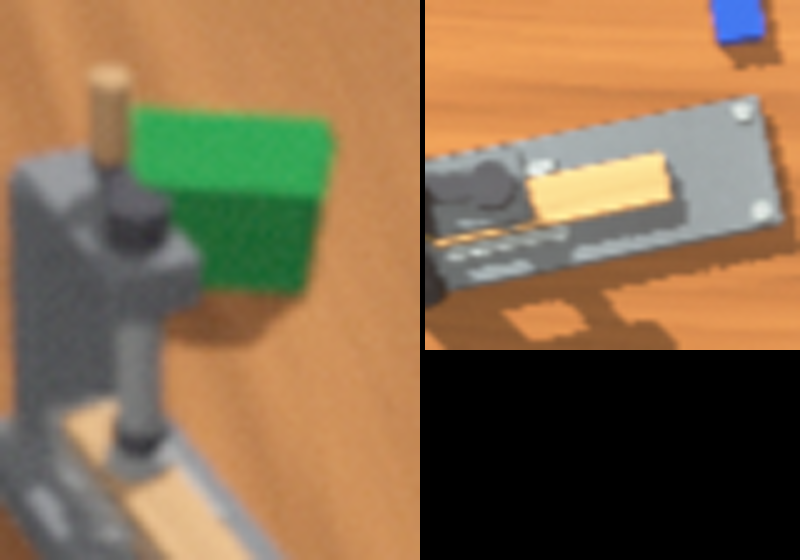

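The foot, at about (138,455), bears on the handle. The handle is still seated, the knob at about (110,110) is free, and the hand is clear. I'm handing in.

```bash
python3 -c "
from bench import ticket
print(ticket.close_job())"
```

```text
the job is handed in; nothing more can be done
None
```

The handle was pushed gently against the stop, the crank was wound about half a turn past contact (contact judged from the torque step), the arm let go and moved clear, and the job was handed in; no verdict came back.

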